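# Stand the fallen scenery flats back up

## Task

Two plywood scenery flats on the animation bench, a tree and a house front, have keeled over backwards against the blue storage boxes. Without picking them up, push each one forward from behind with the fingertips until it stands upright on its own foot again, about where its foot is now. Leave the boxes, the aluminium channel, the jar and the roll of tape where they are.

Things in the scene. Friction and masses are not known exactly. Their poses are not given: they have to be found in the camera images.
- tree: Tree-shaped plywood flat, 125 mm tall with foot: round crown 84 mm across (108 mm over two side lobes) on a 32 mm trunk, 6 mm thick, across the middle of a wooden foot 70 mm deep (x), 90 mm wide, 12 mm thick. Loose, about 0.16 kg. Origin: centre of the foot's underside; x = out of its front, y = along its width, z = up the panel. Starts leaning back (to -x) about 55 degrees, its back on the far top edge of a blue box.
- tree_heel (a point): middle of the rear lower edge of the tree flat's foot, on the bench: the edge it pivots on, 35 mm behind the body origin. The panel's back face is 32 mm ahead of this edge when upright. Pushed to less than about 35 degrees from upright, the flat drops onto its foot by itself.
- tree_top (a point): middle of the panel's top edge, on its back face, 125 mm up from the underside of the foot; at the start it overhangs the box, about 38 mm above the lid, so a fingertip lowered over the lid behind this edge can push it forwards; swinging up, the edge first rises about 30 mm.
- house: House-front plywood flat with dark windows, 120 mm tall with foot: plain rectangle 100 mm wide, 6 mm thick, across the middle of a wooden foot 70 mm deep (x), 90 mm wide, 12 mm thick. Loose, about 0.16 kg. Origin: centre of the foot's underside; x = out of its front, y = along its width, z = up the panel. Starts leaning back (to -x) about 55 degrees, its back on the far top edge of a blue box.
- house_heel (a point): middle of the rear lower edge of the house flat's foot, on the bench: the edge it pivots on, 35 mm behind the body origin. The panel's back face is 32 mm ahead of this edge when upright. Pushed to less than about 35 degrees from upright, the flat drops onto its foot by itself.
- house_top (a point): middle of the panel's top edge, on its back face, 120 mm up from the underside of the foot; at the start it overhangs the box, about 35 mm above the lid, so a fingertip lowered over the lid behind this edge can push it forwards; swinging up, the edge first rises about 30 mm.
- box_a: closed blue plastic storage box, 110 mm (x) by 160 mm (y) by 60 mm high, 0.8 kg, loose; the tree flat leans on its +x top edge. Origin: centre of its underside. To be left in place.
- box_b: closed blue plastic storage box, 110 mm (x) by 160 mm (y) by 60 mm high, 0.8 kg, loose; the house flat leans on its +x top edge. Origin: centre of its underside. To be left in place.
- channel: piece of aluminium U-channel lying open side up, 140 mm (x) by 40 mm (y) by 24 mm high. Origin: centre of its underside. To be left in place.
- jar: small closed glass jar, 56 mm across, 75 mm tall. Origin: centre of its underside. To be left in place.
- tape: roll of tape lying flat, 80 mm across, 52 mm hole, 24 mm high. Origin: centre of its underside. To be left in place.
Not all that is in view belongs to the job. What is shaped like the tree but pink or turquoise is not meant.

How it is judged:
By the outcome, as a careful person would: the job done as asked, in the order asked, and still so for the second after the job is handed in, with the robot touching nothing.
It also fails if it takes over 56 s, if anything falls off the work surface, if the arm or the gripper's body presses on something with over 40 N, if the wrist force passes 120 N, or if a joint passes its speed limit or range.

## Robot

A 6-joint arm with a two-finger parallel gripper is mounted at the origin on the work surface. World frame = base frame: x ahead of the robot, y to its left, z up, the work surface at z = 0. Lengths are in mm, angles in degrees, forces in N, time in s.
With the tool pointing down it reaches from about 350 to 850 mm from the base axis. Payload 8.1 kg.
Tool frame: the origin (TCP) lies midway between the tips of the shut fingers; the grasp point (between the pads) lies 19 mm behind it; x points along the fingers, y is the direction in which the jaws open and shut, and the axes are right-handed (so a half turn about x gives the same grasp; the last joint's range is limited). The gripper opens to 85 mm and grips with 20 to 120 N. Pads are 22 mm wide; open, the fingers measure 114 mm over their backs; the gripper's body (76 mm by 85 mm) begins 54 mm behind the grasp point. The pads swing forward as they close: fully open they stand 13 mm farther back than shut.
Start: joints at [67.815, 7.471, 85.268, -0, 87.261, -4.893], TCP at [178.322, 572.893, 231.292] pointing down, gripper open.
Joint ranges: [-169.43, 169.43], [-51.17, 129.36], [1.28, 143.12], [-76.62, 256.62], [0, 156.53], [-152.29, 152.29]. Speed limits (degrees/s): [136.94, 136.94, 159.86, 180, 180, 180].

## Interface

Orientations are given as [roll, pitch, yaw] about the fixed x, y, z axes, in that order (R = Rz(yaw) Ry(pitch) Rx(roll)).
In Python, from bench import sense, snapshot, hand_in gives the robot as it stands.
- The arm moves only by the tool drive_tool, never from a script. Its argument "deltas" is a list of rows, each a list of 7 numbers: the closure in counts, from 0 (fully open) to 255 (shut), then the shift along the tool's x, y, z in m, then the turn, a rotation vector about the tool's x, y, z in rad. A call has exactly 10 rows; each row is the pose to reach, as a shift and turn from the pose commanded when the call began, along the tool's axes at that moment; what a row does not reach only later rows make up. A row lasts 1/12 s, in which the tool goes at most 41.7 mm and 7.16 degrees, less where a joint would pass 70% of its speed; a pose out of reach is approached as far as the arm can. A call with a gripper value outside its range is refused whole. The fingers move at their own pace and stop on an object; "squeeze" is the grip in N (left out, the last holds). Time passes only in rows, so rows that repeat a pose let the fingers close, or fill a call up. It gives the time, the measured TCP pose, the force and the opening at its end, in the units of the state.
- sense(): the state, without advancing time (a new reading comes with each control period).
- snapshot(name): name is "side" or "top"; returns a dict with "frame" (384x512x3 uint8, blue, green, red), "fx", "fy", "cx", "cy" (pixels), "rvec" (rotation vector, rad) and "tvec" (3), from world to camera coordinates, as OpenCV has them. Camera axes: x right, y down, z forward; pixel columns grow to the right and rows downward; lengths in mm; the calibration is good to about 2 mm. A picture is of the moment at which its call begins. There is no depth.
- hand_in(): hands the job in, once; it reports no verdict.
The state is a dict: "time": time; "joint_pos": joint angles; "qd": joint speeds; "joint_efforts": joint torques, N m; "tool_pos": TCP position; "tcp_rot": TCP orientation; "ft_force": force on the tool from outside, world axes, zero at the start; "wrist_torque": the same for the moment, N m; "finger_gap": finger opening in mm.
Only numpy, scipy, OpenCV 4.12 (cv2) and the standard library are available. Lean on these libraries where they do the work, as an engineer would, in place of code of your own. Each camera call takes 0.05 s, during which the arm holds its last target.

## Working session

There is one attempt and no reset: what is moved stays moved. The work goes in short steps, Python scripts to look and compute and a tool call to move; the robot and the scene stay as the last step left them, time stands still between calls to the robot, and variables do not carry over. Pictures are saved under pics/ and viewed, and the job is handed in when it is done.

Besides the shell and the picture viewer there is one more tool, called in YAML: its name, and indented under it one key for each argument. drive_tool: Moves the arm, as the interface text tells. Its arguments: {"type":"object","properties":{"deltas":{"type":"array","items":{"type":"array","items":{"type":"number"}}},"squeeze":{"type":"number"}},"required":["deltas"]}

```bash
ls; mkdir -p pics; cat > h.py <<'E'
import numpy as np, cv2, json
from bench import sense, snapshot, hand_in
def load(n):
    return dict(np.load(f'pics/{n}.npz'))
def cap(cam,n):
    s=snapshot(cam); cv2.imwrite(f'pics/{n}.png',s['frame']); np.savez(f'pics/{n}.npz',**s); return s
def cal(s):
    K=np.array([[s['fx'],0,s['cx']],[0,s['fy'],s['cy']],[0,0,1]],float)
    R,_=cv2.Rodrigues(np.array(s['rvec'],float)); t=np.array(s['tvec'],float).reshape(3)
    return K,R,t
def ray(s,uv):
    K,R,t=cal(s); d=R.T@np.linalg.inv(K)@np.array([uv[0],uv[1],1.]); return -R.T@t,d/np.linalg.norm(d)
def onz(s,uv,z):
    c,d=ray(s,uv); return c+d*(z-c[2])/d[2]
def proj(s,P):
    K,R,t=cal(s); p=K@(R@np.array(P,float)+t); return p[:2]/p[2]
def tri(s1,a,s2,b):
    c1,d1=ray(s1,a);c2,d2=ray(s2,b)
    A=np.stack([d1,-d2],1); x=np.linalg.lstsq(A,c2-c1,rcond=None)[0]
    p,q=c1+x[0]*d1,c2+x[1]*d2; return (p+q)/2,np.linalg.norm(p-q)
E
python3 - <<'E'
from h import *
for c in('top','side'):
    s=cap(c,c+'0'); print(c,ray(s,(256,192)))
print(sense())
E
```

```text
pics
top (array([ 412.02370782,   64.17846327, 1212.46791379]), array([ 0.16654498, -0.01765223, -0.98587584]))
side (array([  531.41955352, -1029.71036397,   742.365023  ]), array([ 0.04263337,  0.85859883, -0.51087224]))
{'time': 0.1, 'joint_pos': array([ 6.78163011e+01,  7.51249315e+00,  8.53225437e+01, -3.63554338e-03,
        8.72626130e+01, -4.89197550e+00]), 'qd': array([ 0.08734972, -0.09370572, -0.15236428, -0.08803217, -0.06326378,
       -0.04127586]), 'joint_efforts': array([ 1.72315711e-03, -5.70944130e+01, -5.01947987e+01, -1.34369466e-04,
        8.05892836e-03, -3.82585415e-05]), 'tool_pos': array([178.14251248, 572.42027845, 230.33624671]), 'tcp_rot': array([ -92.76242055,   89.9022827 , -110.05396729]), 'ft_force': array([-0.32726705,  0.34346269,  1.05692035]), 'wrist_torque': array([-0.02686719,  0.00637724, -0.00903233]), 'finger_gap': 85.6334313062341}
```

View pics/top0.png

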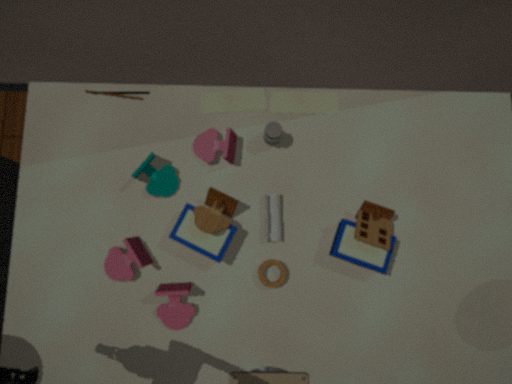

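View pics/side0.png

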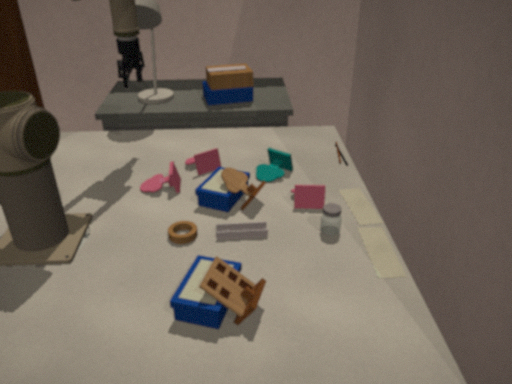

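The top view shows the wooden tree on the left box at about (213,215) and the house on the right box at about (375,228). The pink shapes at (212,147), (125,260) and (175,305) and the turquoise one at (160,177) are distractors, excluded by colour. I'll enlarge both wooden ones to confirm.

```bash
python3 - <<'E'
from h import *
t=load('top0')['frame'];s=load('side0')['frame']
def c(f,x,y,w,h,k): return cv2.resize(np.clip(f[y:y+h,x:x+w].astype(float)*1.4,0,255).astype(np.uint8),(400,300),interpolation=cv2.INTER_CUBIC)
a=np.vstack([np.hstack([c(t,160,180,100,75,4),c(t,320,195,100,75,4)]),np.hstack([c(s,185,155,100,75,4),c(s,168,252,100,75,4)])])
cv2.imwrite('pics/crop0.png',a)
E
```

```text
(no output)
```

View pics/crop0.png

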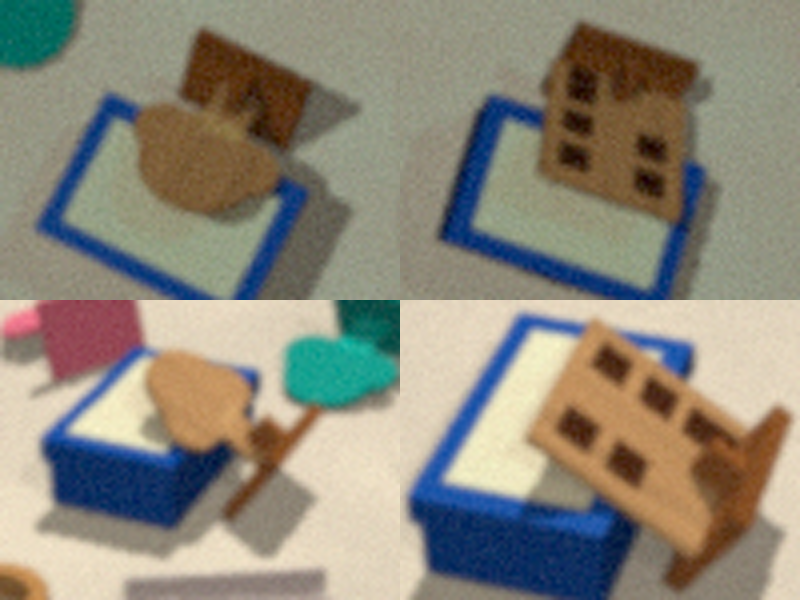

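The crops confirm the targets. In the top pair the tan crown with trunk and brown foot sits at full-image (213,215), and the tan panel with dark windows at (375,228). Both feet point up-right, and both tops overhang the lids. Next I'll measure the foot front edges, box lids and panel tops.

```bash
python3 - <<'E'
from h import *
T=load('top0');S=load('side0')
f=T['frame'];hsv=cv2.cvtColor(cv2.GaussianBlur(f,(3,3),0),cv2.COLOR_BGR2HSV)
for name,(x,y,w,h) in dict(tree=(160,180,90,85),house=(322,190,85,90)).items():
    r=hsv[y:y+h,x:x+w]
    for lab,m in dict(box=cv2.inRange(r,(105,150,40),(130,255,255)),wood=cv2.inRange(r,(3,90,30),(22,255,255))).items():
        cs=cv2.findContours(m,cv2.RETR_EXTERNAL,cv2.CHAIN_APPROX_NONE)[0]
        c=max(cs,key=cv2.contourArea); 
        if lab=='box': c=np.vstack([k for k in cs if cv2.contourArea(k)>15 or len(k)>15])
        q=cv2.boxPoints(cv2.minAreaRect(c))+[x,y]; print(name,lab,len(c))
        if lab=='box':
            for p in q: print('  ',p.round(1),onz(T,p,60).round(1))
        else:
            p=cv2.approxPolyDP(c,2,True)[:,0]+[x,y]
            print(p.tolist())
# manual foot front edge corners (z 57) and side bottom
for n,pts in dict(tree=[(210.8,187),(238.2,200)],house=[(365,200),(394.5,211)]).items():
    P=[onz(T,p,60) for p in pts]; d=P[1]-P[0]; m=(P[0]+P[1])/2
    # d runs to -y of body: body y=-d
    yaw=np.degrees(np.arctan2(-d[1],-d[0]))-90
    print(n,[p.round(1) for p in P],'len',np.linalg.norm(d),'yaw',yaw,'mid',m.round(1))
    u=np.array([np.cos(np.radians(yaw)),np.sin(np.radians(yaw)),0])
    print(' heel',(m-37*u).round(1),'top',(m-37*u-84*u).round(1))
    # side check
    print(' side px of corners',[proj(S,p).round(1) for p in P], 'top edge mid px', proj(T,m-(37+84)*u+[0,0,38]).round(1),proj(S,m-(37+84)*u+[0,0,38]).round(1))
E
```

```text
tree box 228
   [169.5 237.2] [475.2 281.5  60. ]
   [185.7 203.3] [570.8 240.5  60. ]
   [236.2 227.5] [505.1  97.3  60. ]
   [219.9 261.4] [411. 140.  60.]
tree wood 140
[[210, 188], [205, 202], [209, 207], [196, 207], [194, 213], [196, 225], [205, 232], [214, 233], [227, 227], [229, 221], [226, 216], [232, 215], [237, 201]]
house box 244
   [329.4 253.8] [ 436.6 -162.9   60. ]
   [341.6 218.7] [ 534.9 -198.7   60. ]
   [396.9 238. ] [ 483.3 -353.2   60. ]
   [384.6 273. ] [ 386.1 -315.6   60. ]
house wood 136
[[365, 201], [356, 216], [355, 238], [388, 249], [390, 218], [393, 211]]
tree [array([618.7, 171.7,  60. ]), array([582.9,  93.4,  60. ])] len 86.07509653464122 yaw -24.561334330667634 mid [600.8 132.5  60. ]
 heel [567.1 147.9  60. ] top [490.7 182.8  60. ]
 side px of corners [array([265.1, 182.5]), array([254.5, 196.3])] top edge mid px [203.9 231.2] [222.3 170.9]
house [array([ 589.4, -266.1,   60. ]), array([ 559.5, -349.3,   60. ])] len 88.3874035647535 yaw -19.81992951896467 mid [ 574.5 -307.7   60. ]
 heel [ 539.6 -295.2   60. ] top [ 460.6 -266.7   60. ]
 side px of corners [array([265.4, 280.7]), array([253.6, 308.8])] top edge mid px [370.4 245.1] [205.8 269.6]
```

```bash
cat >> h.py <<'E'
from scipy.spatial.transform import Rotation as Ro
def Rt(s=None):
    s=s or sense(); return Ro.from_euler('xyz',s['tcp_rot'],degrees=True).as_matrix()
def bodyR(yaw): # tool x down, tool y along +-body y
    y=np.radians(yaw); by=np.array([-np.sin(y),np.cos(y),0]); x=np.array([0,0,-1.])
    return np.stack([x,by,np.cross(x,by)],1)
def delta(P,yaw):
    s=sense(); R=Rt(s); best=None
    for G in (bodyR(yaw),bodyR(yaw)@np.diag([1,-1,-1.])):
        rv=Ro.from_matrix(R.T@G).as_rotvec()
        print('shift m',(R.T@(np.array(P)-s['tool_pos'])/1000).round(4),'turn',rv.round(4),'deg',np.degrees(rv).round(1))
E
python3 - <<'E'
from h import *
print(Rt().round(4))
# tree flat frame
y=-24.0;u=np.array([np.cos(np.radians(y)),np.sin(np.radians(y)),0]);heel=np.array([567.1,147.9,0])
P=heel-118*u+[0,0,200]; print(P); delta(P,y)
E
```

```text
[[-6.000e-04  2.972e-01  9.548e-01]
 [-1.600e-03  9.548e-01 -2.972e-01]
 [-1.000e+00 -1.700e-03 -1.000e-04]]
[459.301636   195.89492388 200.        ]
shift m [ 0.0308 -0.2759  0.3804] turn [0.1171 0.     0.0017] deg [6.7 0.  0.1]
shift m [ 0.0308 -0.2759  0.3804] turn [-3.0245e+00 -2.6000e-03  0.0000e+00] deg [-1.733e+02 -1.000e-01  0.000e+00]
```

drive_tool:
  deltas:
    - [150,0.003,-0.028,0.038,0.012,0,0]
    - [150,0.006,-0.055,0.076,0.023,0,0]
    - [150,0.009,-0.083,0.114,0.035,0,0]
    - [150,0.012,-0.11,0.152,0.047,0,0]
    - [150,0.015,-0.138,0.19,0.058,0,0]
    - [150,0.018,-0.166,0.228,0.07,0,0]
    - [150,0.021,-0.193,0.266,0.082,0,0]
    - [150,0.025,-0.221,0.304,0.094,0,0]
    - [150,0.028,-0.248,0.342,0.105,0,0]
    - [150,0.031,-0.276,0.38,0.117,0,0]
  squeeze: 20

```text
time: 0.93
tool_pos: [427.5, 237.7, 203.5]
tcp_rot: [-141.1, 90.0, -165.1]
ft_force: [2.0, -0.4, 0.6]
finger_gap: 34.8
```

drive_tool:
  deltas:
    - [150,0,0,0,0,0,0]
    - [150,0,0,0,0,0,0]
    - [150,0,0,0,0,0,0]
    - [150,0,0,0,0,0,0]
    - [150,0,0,0,0,0,0]
    - [150,0,0,0,0,0,0]
    - [150,0,0,0,0,0,0]
    - [150,0,0,0,0,0,0]
    - [150,0,0,0,0,0,0]
    - [150,0,0,0,0,0,0]

```text
time: 1.77
tool_pos: [426.8, 239.9, 203.9]
tcp_rot: [-9.0, 90.0, -33.0]
ft_force: [0.1, 0.5, -0.0]
finger_gap: 35.1
```

```bash
python3 - <<'E'
from h import *
s=sense();print(s['time'],s['tool_pos'],s['finger_gap'],s['ft_force'],Rt(s).round(3))
y=-24.0;u=np.array([np.cos(np.radians(y)),np.sin(np.radians(y)),0]);heel=np.array([567.1,147.9,0])
delta(heel-113*u+[0,0,75],y)
a=cap('side','side1');b=cap('top','top1')
c=lambda f,x,y:cv2.resize(f[y:y+120,x:x+160],(640,480),interpolation=cv2.INTER_CUBIC)
cv2.imwrite('pics/c1.png',cv2.resize(np.hstack([c(a['frame'],160,90),c(b['frame'],130,160)]),(800,300)))
E
```

```text
1.7667 [426.82186929 239.86153089 203.89311544] 35.073737619073654 [ 0.11378715  0.47704643 -0.02052418] [[ 0.     0.406  0.914]
 [-0.     0.914 -0.406]
 [-1.    -0.     0.   ]]
shift m [ 0.1289 -0.027   0.0525] turn [0.0005 0.     0.    ] deg [0. 0. 0.]
shift m [ 0.1289 -0.027   0.0525] turn [-3.1411 -0.      0.    ] deg [-180.   -0.    0.]
```

View pics/c1.png

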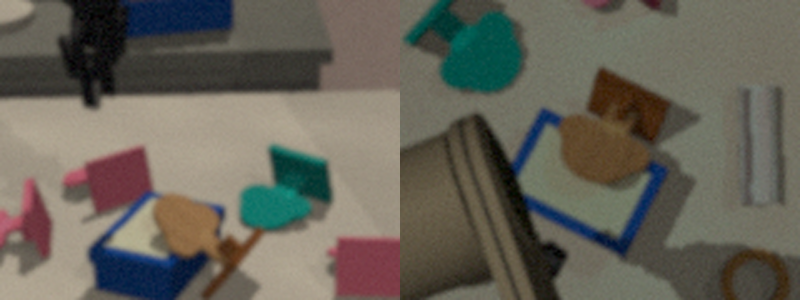

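```bash
python3 - <<'E'
from h import *
T=load('top0');S=load('side0')
y=-24.0;u=np.array([np.cos(np.radians(y)),np.sin(np.radians(y)),0]);v=np.array([-u[1],u[0],0]);heel=np.array([567.1,147.9,0])
for p in [(205,232.5),(209.5,233.5),(214,233.5)]:
    P=onz(T,p,98)-heel; print(P@u,P@v)
hsv=cv2.cvtColor(cv2.GaussianBlur(T['frame'],(3,3),0),cv2.COLOR_BGR2HSV)
m=np.zeros(hsv.shape[:2],np.uint8);m[180:240,185:245]=cv2.inRange(hsv[180:240,185:245],(3,90,30),(22,255,255))
yy,xx=np.nonzero(m)
L=np.array([((onz(T,p,90)-heel)@u,(onz(T,p,90)-heel)@v) for p in zip(xx,yy)])
for a in range(-100,40,10):
    k=(L[:,0]>=a)&(L[:,0]<a+10); print(a,L[k,1].min() if k.any() else 0,L[k,1].max() if k.any() else 0)
E
```

```text
-85.88591844187917 -3.359796322712434
-83.20799672435751 -15.485485792517384
-78.11180103155822 -26.440652423898918
-100 0 0
-90 -17.683026976374055 21.32898826227593
-80 -31.226463221019934 34.68847505518327
-70 -36.245348242226086 39.50281883801031
-60 -46.19211662605302 48.005977664418374
-50 -50.06279264917477 50.42911060978716
-40 -50.18354416392008 50.38720010754859
-30 -44.19607207588129 44.1442626171461
-20 -48.19581319281535 34.14353319508079
-10 -48.31556204134861 35.30107308943496
0 -47.37610116584675 37.67656660812978
10 -46.314238441957315 38.841361960877556
20 -46.43296521774646 40.05937704019838
30 -40.39459632105585 38.73838500800154
```

drive_tool:
  deltas:
    - [150,0.01,-0.013,0.026,0,0,0]
    - [150,0.02,-0.026,0.052,0,0,0]
    - [150,0.035,-0.026,0.052,0,0,0]
    - [150,0.05,-0.026,0.052,0,0,0]
    - [150,0.065,-0.026,0.052,0,0,0]
    - [150,0.08,-0.026,0.052,0,0,0]
    - [150,0.095,-0.026,0.052,0,0,0]
    - [150,0.105,-0.026,0.052,0,0,0]
    - [150,0.112,-0.026,0.052,0,0,0]
    - [150,0.117,-0.026,0.052,0,0,0]

```text
time: 2.7
tool_pos: [463.6, 194.6, 86.1]
tcp_rot: [-135.8, 90.0, -159.8]
ft_force: [-0.5, -0.3, -1.3]
finger_gap: 35.1
```

```bash
python3 - <<'E'
from h import *
s=sense();print(s['time'],s['tool_pos'],s['finger_gap'],s['ft_force'])
y=-24.0;u=np.array([np.cos(np.radians(y)),np.sin(np.radians(y)),0]);heel=np.array([567.1,147.9,0])
delta(heel-113*u+[.4,.9,75],y)
a=cap('side','side2');b=cap('top','top2')
c=lambda f,x,y:cv2.resize(f[y:y+90,x:x+120],(640,480),interpolation=cv2.INTER_CUBIC)
cv2.imwrite('pics/c2.png',cv2.resize(np.hstack([c(a['frame'],170,130),c(b['frame'],150,170)]),(800,300)))
E
```

```text
2.7 [463.59678776 194.62052814  86.12716104] 35.118852885943376 [-0.45733085 -0.2714677  -1.27153469]
shift m [0.0111 0.0004 0.0006] turn [-0.     -0.0006  0.0006] deg [-0. -0.  0.]
shift m [0.0111 0.0004 0.0006] turn [3.1416e+00 9.0000e-04 1.0000e-03] deg [1.8e+02 1.0e-01 1.0e-01]
```

View pics/c2.png

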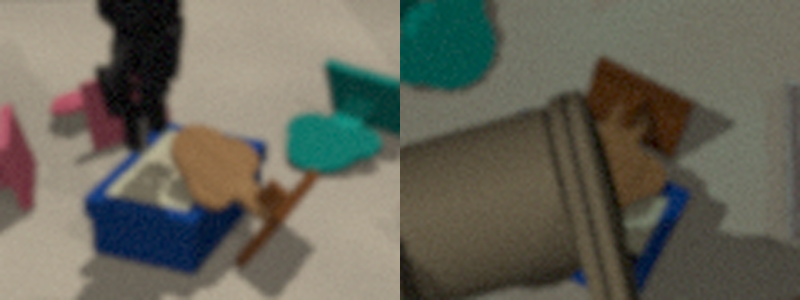

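The fingers straddle the region behind the crown over the lid (side crop, tips about (145,145)), and nothing has moved. I'll lower a little, then close up to the edge.

drive_tool:
  deltas:
    - [150,0.006,0,0,0,0,0]
    - [150,0.012,0,0,0,0,0]
    - [150,0.014,0,0.003,0,0,0]
    - [150,0.014,0,0.006,0,0,0]
    - [150,0.014,0,0.01,0,0,0]
    - [150,0.014,0,0.014,0,0,0]
    - [150,0.014,0,0.018,0,0,0]
    - [150,0.014,0,0.022,0,0,0]
    - [150,0.013,0,0.026,0,0,0]
    - [150,0.012,0,0.029,0,0,0]

```text
time: 3.63
tool_pos: [490.9, 182.7, 75.1]
tcp_rot: [14.7, 90.0, -9.3]
ft_force: [-0.0, 0.1, 0.6]
finger_gap: 35.2
```

```bash
python3 - <<'E'
from h import *
s=sense();print(s['time'],s['tool_pos'],s['finger_gap'],s['ft_force'])
a=cap('side','side3');b=cap('top','top3')
c=lambda f,x,y:cv2.resize(f[y:y+90,x:x+120],(640,480),interpolation=cv2.INTER_CUBIC)
cv2.imwrite('pics/c3.png',cv2.resize(np.hstack([c(a['frame'],170,130),c(b['frame'],150,170)]),(800,300)))
E
```

```text
3.6333 [490.9129582  182.72335091  75.06122245] 35.21340833360289 [-0.02854847  0.1216591   0.60484884]
```

View pics/c3.png

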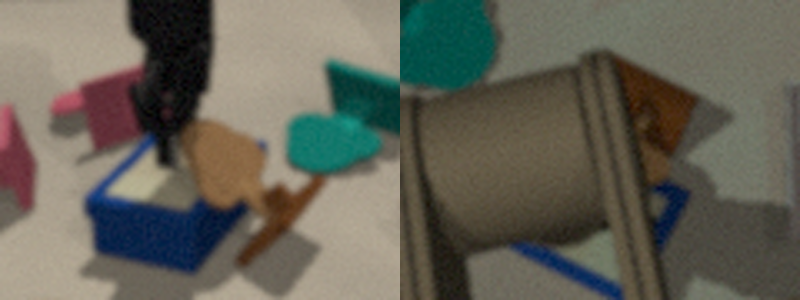

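drive_tool:
  deltas:
    - [150,-0.001,0,0.003,0,0,0]
    - [150,-0.003,0,0.006,0,0,0]
    - [150,-0.005,0,0.009,0,0,0]
    - [150,-0.007,0,0.012,0,0,0]
    - [150,-0.009,0,0.015,0,0,0]
    - [150,-0.011,0,0.018,0,0,0]
    - [150,-0.013,0,0.021,0,0,0]
    - [150,-0.014,0,0.024,0,0,0]
    - [150,-0.015,0,0.027,0,0,0]
    - [150,-0.016,0,0.03,0,0,0]

```text
time: 4.57
tool_pos: [518.0, 170.6, 91.0]
tcp_rot: [153.5, 90.0, 129.5]
ft_force: [-0.6, -0.1, 0.2]
finger_gap: 35.1
```

```bash
python3 - <<'E'
from h import *
s=sense();print(s['time'],s['tool_pos'],s['finger_gap'],s['ft_force'])
a=cap('side','side4');b=cap('top','top4')
c=lambda f,x,y:cv2.resize(f[y:y+90,x:x+120],(640,480),interpolation=cv2.INTER_CUBIC)
cv2.imwrite('pics/c4.png',cv2.resize(np.hstack([c(a['frame'],170,130),c(b['frame'],150,170)]),(800,300)))
E
```

```text
4.5667 [518.04072214 170.64566118  90.96431559] 35.05250214069505 [-0.59690984 -0.06418766  0.21110311]
```

View pics/c4.png

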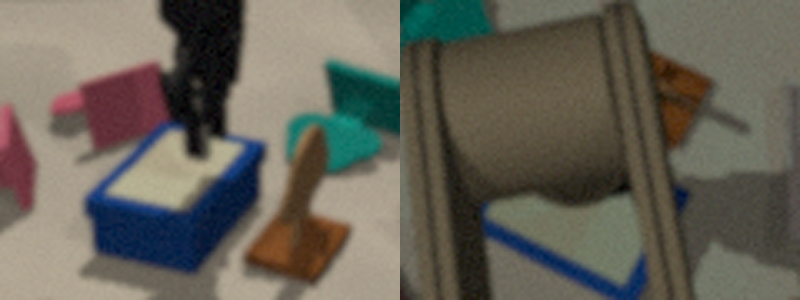

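The tree now stands on its foot: in the side crop the panel is vertical at (305,190) and the foot is flat at (300,250). I'll retract backwards and up.

drive_tool:
  deltas:
    - [150,-0.005,0,-0.01,0,0,0]
    - [150,-0.015,0,-0.02,0,0,0]
    - [150,-0.03,0,-0.03,0,0,0]
    - [150,-0.05,0,-0.03,0,0,0]
    - [150,-0.07,0,-0.03,0,0,0]
    - [150,-0.09,0,-0.03,0,0,0]
    - [150,-0.11,0,-0.03,0,0,0]
    - [150,-0.12,0,-0.03,0,0,0]
    - [150,-0.13,0,-0.03,0,0,0]
    - [150,-0.13,0,-0.03,0,0,0]

```text
time: 5.5
tool_pos: [491.2, 183.2, 222.8]
tcp_rot: [39.4, 89.8, 15.4]
ft_force: [0.1, 0.2, 0.8]
finger_gap: 35.0
```

```bash
python3 - <<'E'
from h import *
s=sense();print(s['time'],s['tool_pos'])
T=load('top0')
y=-20.0;u=np.array([np.cos(np.radians(y)),np.sin(np.radians(y)),0]);v=np.array([-u[1],u[0],0]);heel=np.array([539.6,-295.2,0])
for p in [(355,238.5),(388.5,249.5)]:
    P=onz(T,p,95)-heel; print(P@u,P@v)
for p in [(365,200),(394.5,211)]:
    P=onz(T,p,60)-heel; print(P@u,P@v)
delta(heel-113*u+[0,0,200],y)
E
```

```text
5.5 [491.24038856 183.2243615  222.79158346]
-81.52654425448074 43.76970130125031
-77.08855090256269 -50.82774430395584
36.8935862419002 44.35255642591788
37.17137172996625 -44.03441062319643
shift m [ 0.0223 -0.4253  0.126 ] turn [-0.0697  0.0022 -0.0017] deg [-4.   0.1 -0.1]
shift m [ 0.0223 -0.4253  0.126 ] turn [ 3.0719e+00 -2.6000e-03 -3.4000e-03] deg [176.   -0.2  -0.2]
```

drive_tool:
  deltas:
    - [150,0,-0.025,0.007,-0.004,0,0]
    - [150,0,-0.05,0.014,-0.008,0,0]
    - [150,0,-0.075,0.021,-0.012,0,0]
    - [150,0,-0.1,0.028,-0.016,0,0]
    - [150,0,-0.125,0.036,-0.02,0,0]
    - [150,0,-0.15,0.043,-0.025,0,0]
    - [150,0,-0.175,0.051,-0.03,0,0]
    - [150,0,-0.2,0.058,-0.034,0,0]
    - [150,0,-0.215,0.063,-0.036,0,0]
    - [150,0,-0.225,0.066,-0.038,0,0]

```text
time: 6.33
tool_pos: [458.2, -51.0, 219.4]
tcp_rot: [-161.4, 89.9, 176.7]
ft_force: [-0.5, -0.8, 0.3]
finger_gap: 35.3
```

drive_tool:
  deltas:
    - [150,0.002,-0.02,0.006,-0.003,0,0]
    - [150,0.004,-0.04,0.012,-0.006,0,0]
    - [150,0.006,-0.065,0.018,-0.01,0,0]
    - [150,0.009,-0.09,0.024,-0.015,0,0]
    - [150,0.012,-0.115,0.03,-0.019,0,0]
    - [150,0.015,-0.14,0.036,-0.023,0,0]
    - [150,0.018,-0.165,0.04,-0.027,0,0]
    - [150,0.02,-0.185,0.043,-0.03,0,0]
    - [150,0.02,-0.195,0.045,-0.032,0,0]
    - [150,0.02,-0.2,0.046,-0.032,0,0]

```text
time: 7.17
tool_pos: [427.0, -252.8, 199.9]
tcp_rot: [160.4, 89.9, 140.3]
ft_force: [0.1, -0.2, -0.4]
finger_gap: 35.2
```

```bash
python3 - <<'E'
from h import *
s=sense();print(s['time'],s['tool_pos'])
y=-20.0;u=np.array([np.cos(np.radians(y)),np.sin(np.radians(y)),0]);v=np.array([-u[1],u[0],0]);heel=np.array([539.6,-295.2,0])
delta(heel-113*u-2*v+[0,0,85],y)
a=cap('side','side5');b=cap('top','top5')
c=lambda f,x,y:cv2.resize(f[y:y+120,x:x+160],(400,300),interpolation=cv2.INTER_CUBIC)
cv2.imwrite('pics/c5.png',np.vstack([np.hstack([c(a['frame'],160,120),c(b['frame'],150,160)]),np.hstack([c(a['frame'],140,220),c(b['frame'],290,160)])]))
E
```

```text
7.1667 [ 426.95139476 -252.80337017  199.87081203]
shift m [ 0.1149 -0.0034  0.0075] turn [-0.0011 -0.0016 -0.0006] deg [-0.1 -0.1 -0. ]
shift m [ 0.1149 -0.0034  0.0075] turn [ 3.1405e+00 -9.0000e-04  2.6000e-03] deg [ 1.799e+02 -1.000e-01  1.000e-01]
```

View pics/c5.png

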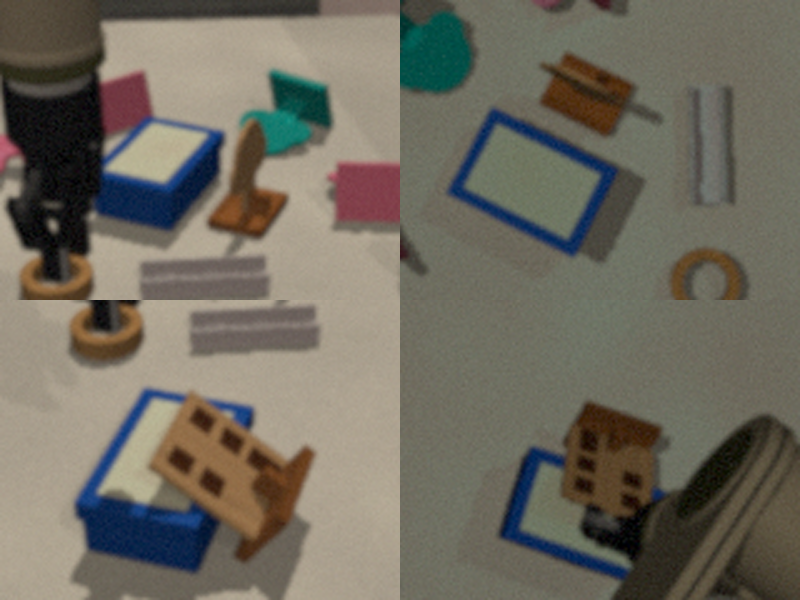

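The tree stands upright, with the foot flat at top-crop (590,95) and box A not moved. The tool is now behind the house top. I'll lower it there.

drive_tool:
  deltas:
    - [150,0.01,-0.003,0.006,0,0,0]
    - [150,0.025,-0.003,0.006,0,0,0]
    - [150,0.04,-0.003,0.006,0,0,0]
    - [150,0.055,-0.003,0.006,0,0,0]
    - [150,0.07,-0.003,0.006,0,0,0]
    - [150,0.085,-0.003,0.006,0,0,0]
    - [150,0.1,-0.003,0.006,0,0,0]
    - [150,0.11,-0.003,0.006,0,0,0]
    - [150,0.12,-0.003,0.006,0,0,0]
    - [150,0.125,-0.003,0.006,0,0,0]

```text
time: 8.1
tool_pos: [431.9, -256.1, 74.3]
tcp_rot: [159.4, 89.9, 139.4]
ft_force: [-0.1, 0.2, 0.2]
finger_gap: 35.0
```

```bash
python3 - <<'E'
from h import *
s=sense();print(s['time'],s['tool_pos'],s['ft_force'])
y=-20.0;u=np.array([np.cos(np.radians(y)),np.sin(np.radians(y)),0]);v=np.array([-u[1],u[0],0]);heel=np.array([539.6,-295.2,0])
print((s['tool_pos']-heel)@u,(s['tool_pos']-heel)@v)
a=cap('side','side6');b=cap('top','top6')
c=lambda f,x,y:cv2.resize(f[y:y+120,x:x+160],(400,300),interpolation=cv2.INTER_CUBIC)
cv2.imwrite('pics/c6.png',np.hstack([c(a['frame'],140,220),c(b['frame'],290,160)]))
E
```

```text
8.1 [ 431.94115887 -256.09633741   74.30206475] [-0.08156227  0.16233098  0.17613626]
-114.54045885373719 -0.07606908808764956
```

View pics/c6.png

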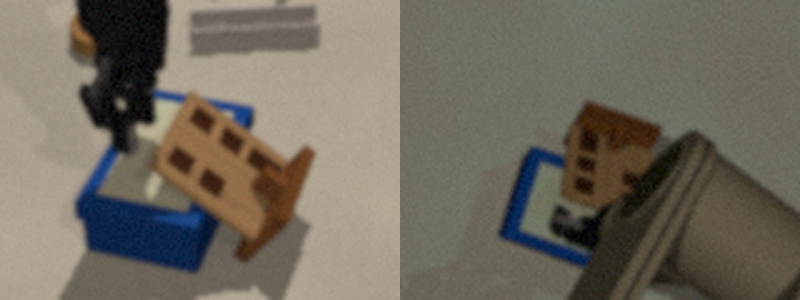

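The fingers are just behind the house's top edge, over the lid (side crop, tips at (125,145)). Next is the approach, then the slow push along the arc.

drive_tool:
  deltas:
    - [150,0,0,0.004,0,0,0]
    - [150,0,0,0.008,0,0,0]
    - [150,0,0,0.012,0,0,0]
    - [150,0,0,0.015,0,0,0]
    - [150,0,0,0.018,0,0,0]
    - [150,0,0,0.021,0,0,0]
    - [150,-0.001,0,0.024,0,0,0]
    - [150,-0.003,0,0.027,0,0,0]
    - [150,-0.005,0,0.03,0,0,0]
    - [150,-0.007,0,0.033,0,0,0]

```text
time: 9.03
tool_pos: [463.5, -268.5, 83.2]
tcp_rot: [15.3, 90.0, -4.7]
ft_force: [0.2, -0.7, 0.2]
finger_gap: 35.0
```

drive_tool:
  deltas:
    - [150,-0.002,0,0.003,0,0,0]
    - [150,-0.004,0,0.006,0,0,0]
    - [150,-0.006,0,0.009,0,0,0]
    - [150,-0.007,0,0.012,0,0,0]
    - [150,-0.009,0,0.015,0,0,0]
    - [150,-0.01,0,0.018,0,0,0]
    - [150,-0.012,0,0.021,0,0,0]
    - [150,-0.013,0,0.024,0,0,0]
    - [150,-0.013,0,0.026,0,0,0]
    - [150,-0.013,0,0.026,0,0,0]

```text
time: 9.87
tool_pos: [488.0, -277.4, 96.0]
tcp_rot: [-15.5, 90.0, -35.5]
ft_force: [0.2, -0.0, 0.8]
finger_gap: 35.1
```

```bash
python3 - <<'E'
from h import *
s=sense();print(s['time'],s['tool_pos'],s['ft_force'])
a=cap('side','side7');b=cap('top','top7')
c=lambda f,x,y:cv2.resize(f[y:y+120,x:x+160],(400,300),interpolation=cv2.INTER_CUBIC)
cv2.imwrite('pics/c7.png',np.hstack([c(a['frame'],140,220),c(b['frame'],290,160)]))
E
```

```text
9.8667 [ 488.02700013 -277.43144365   96.01112478] [ 0.21640527 -0.03977998  0.77723112]
```

View pics/c7.png

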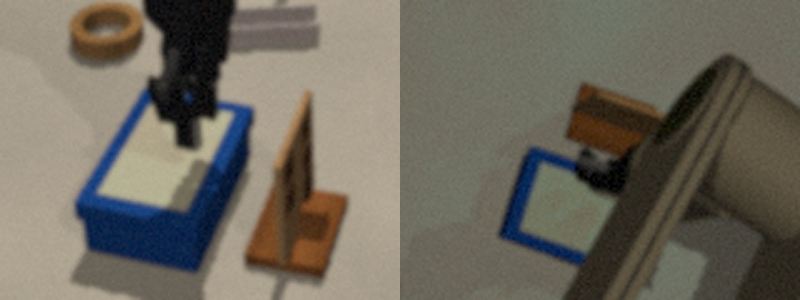

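The house is upright too (side crop, panel at (295,180), foot at (297,232)). I'll retract back and up, then clear the view for a final check.

drive_tool:
  deltas:
    - [150,-0.005,0,-0.01,0,0,0]
    - [150,-0.015,0,-0.02,0,0,0]
    - [150,-0.03,0,-0.03,0,0,0]
    - [150,-0.05,0,-0.03,0,0,0]
    - [150,-0.07,0,-0.03,0,0,0]
    - [150,-0.09,0,-0.03,0,0,0]
    - [150,-0.11,0,-0.03,0,0,0]
    - [150,-0.12,0,-0.03,0,0,0]
    - [150,-0.13,0,-0.03,0,0,0]
    - [150,-0.13,0,-0.03,0,0,0]

```text
time: 10.8
tool_pos: [460.1, -267.5, 227.8]
tcp_rot: [-16.0, 89.8, -35.9]
ft_force: [-0.0, -1.5, 1.2]
finger_gap: 35.3
```

drive_tool:
  deltas:
    - [150,0,0.02,0,0,0,0]
    - [150,0,0.04,0,0,0,0]
    - [150,0,0.065,0,0,0,0]
    - [150,0,0.09,0,0,0,0]
    - [150,0,0.115,0,0,0,0]
    - [150,0,0.14,0,0,0,0]
    - [150,0,0.16,0,0,0,0]
    - [150,0,0.18,0,0,0,0]
    - [150,0,0.19,0,0,0,0]
    - [150,0,0.19,0,0,0,0]

```text
time: 11.63
tool_pos: [524.2, -86.6, 224.5]
tcp_rot: [171.2, 89.9, 151.3]
ft_force: [0.4, -0.8, 0.6]
finger_gap: 35.3
```

```bash
python3 - <<'E'
from h import *
s=sense();print(s['time'],s['tool_pos'],s['ft_force'])
a=cap('side','side8');b=cap('top','top8')
f=b['frame'];hsv=cv2.cvtColor(cv2.GaussianBlur(f,(3,3),0),cv2.COLOR_BGR2HSV)
for n,(x,y,w,h),y0,heel in [('tree',(195,170,65,50),-24.3,(567.1,147.9,0)),('house',(350,185,60,45),-19.8,(539.6,-295.2,0))]:
    m=cv2.inRange(hsv[y:y+h,x:x+w],(3,90,20),(22,255,255))
    c=max(cv2.findContours(m,0,1)[0],key=cv2.contourArea)
    print(n,(cv2.approxPolyDP(c,1.5,True)[:,0]+[x,y]).tolist())
    u=np.array([np.cos(np.radians(y0)),np.sin(np.radians(y0)),0]);v=np.array([-u[1],u[0],0])
    print(' expected foot top corners px',[proj(b,np.array(heel)+k*u+j*v+[0,0,12]).round(1).tolist() for k,j in((70,45),(70,-45),(0,-45),(0,45))])
for n,(x,y,w,h) in dict(tree=(160,180,90,85),house=(322,190,85,90)).items():
    for q,T in (('before',load('top0')),('after',b)):
        g=cv2.cvtColor(cv2.GaussianBlur(T['frame'],(3,3),0),cv2.COLOR_BGR2HSV)[y:y+h,x:x+w]
        cs=cv2.findContours(cv2.inRange(g,(105,150,40),(130,255,255)),0,1)[0]
        c=np.vstack([k for k in cs if cv2.contourArea(k)>15 or len(k)>15]); r=cv2.minAreaRect(c); print(n,q,np.round(r[0],1)+[x,y],np.round(r[1],1),round(r[2],1))
c=lambda f,x,y:cv2.resize(f[y:y+120,x:x+160],(400,300),interpolation=cv2.INTER_CUBIC)
cv2.imwrite('pics/c8.png',np.vstack([np.hstack([c(a['frame'],160,120),c(b['frame'],150,160)]),np.hstack([c(a['frame'],140,220),c(b['frame'],290,160)])]))
d=cv2.absdiff(load('top0')['frame'],f).max(2); 
for n,(x,y,w,h) in dict(channel=(262,188,26,58),jar=(260,118,28,30),tape=(254,255,38,36)).items(): print(n,'diff',d[y:y+h,x:x+w].mean(), d[y:y+h,x:x+w].max())
E
```

```text
11.6333 [524.21948174 -86.60181477 224.53645865] [ 0.37551236 -0.79131169  0.63194452]
tree [[208, 186], [211, 191], [206, 201], [233, 213], [242, 194], [219, 182]]
 expected foot top corners px [[216.5, 179.7], [244.0, 192.6], [233.7, 214.0], [206.0, 200.9]]
house [[397, 208], [397, 210], [402, 210]]
 expected foot top corners px [[363.7, 192.0], [392.4, 202.7], [385.2, 224.8], [356.2, 214.0]]
tree before [202.8 232.4] [56.  37.6] 25.6
tree after [203. 232.] [55.5 37.6] 26.6
house before [363.1 245.9] [58.5 37.1] 19.2
house after [363. 245.] [57.6 37.9] 18.4
channel diff 8.651193633952255 25
jar diff 8.075 18
tape diff 15.809941520467836 73
```

View pics/c8.png

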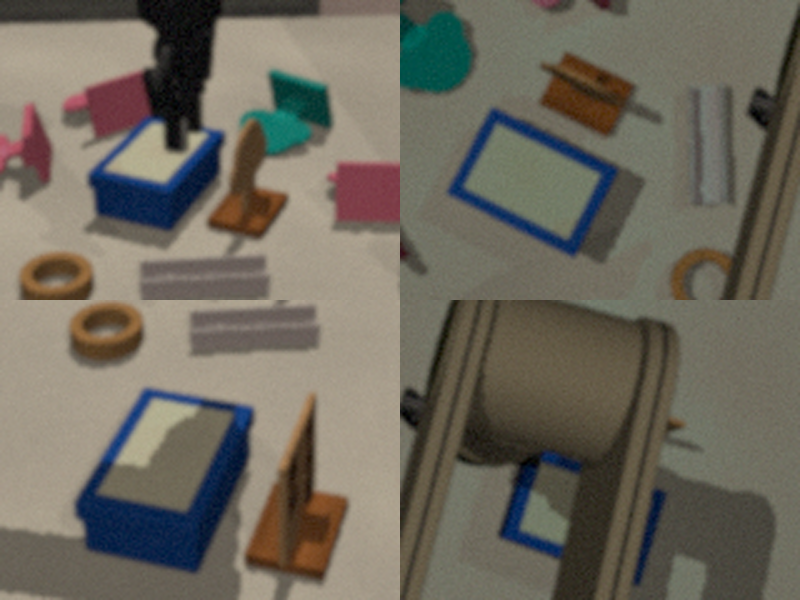

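View pics/side8.png

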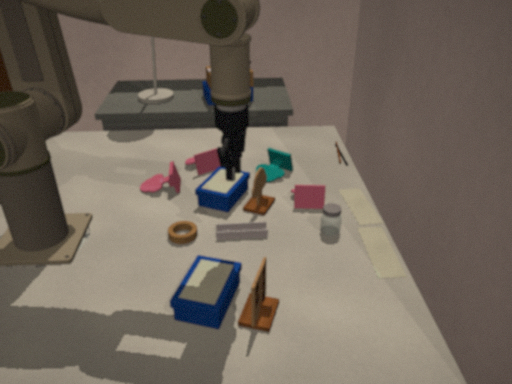

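Both flats stand, with the tree foot within about 1–2 px of where its heel put it. The arm hides the house from above, so I'll check its foot in the side view, then hand in.

```bash
python3 - <<'E'
from h import *
a=load('side8');f=a['frame'];hsv=cv2.cvtColor(cv2.GaussianBlur(f,(3,3),0),cv2.COLOR_BGR2HSV)
x,y,w,h=234,255,55,85
m=cv2.inRange(hsv[y:y+h,x:x+w],(3,110,30),(22,255,255));c=max(cv2.findContours(m,0,1)[0],key=cv2.contourArea)
print((cv2.approxPolyDP(c,1.5,True)[:,0]+[x,y]).tolist())
y0=-19.8;heel=np.array([539.6,-295.2,0]);u=np.array([np.cos(np.radians(y0)),np.sin(np.radians(y0)),0]);v=np.array([-u[1],u[0],0])
print([proj(a,heel+k*u+j*v+[0,0,12]).round(1).tolist() for k,j in((70,45),(70,-45),(0,-45),(0,45))], [proj(a,heel+32*u+j*v+[0,0,120]).round(1).tolist() for j in (50,-50)])
s=sense();print(s['time'],np.abs(s['qd']).max()); hand_in()
E
```

```text
[[264, 259], [253, 284], [253, 291], [249, 295], [240, 316], [239, 324], [268, 330], [277, 299], [263, 295]]
[[279.5, 299.6], [268.8, 329.2], [236.9, 321.9], [249.7, 293.3]] [[264.1, 257.3], [250.1, 288.1]]
11.7333 1.2482116160684416
the job is handed in; nothing more can be done
```

Both flats now stand upright on their own feet. I pushed each one forward from behind its top edge with the half-open fingertips, tree first and then house. The job was handed in at about 11.7 s, with the arm clear of everything.

**Last checks**
- **Tree:** its foot corners are within about 2 px (roughly 5 mm) of where the original heel position puts them.
- **House:** its foot corners and panel top edge in the side view are within about 3 px of the prediction. The arm hid the house from above at the end, so only the side view checks its final position.
- **Boxes:** their lid outlines are within about 1 px and 1° of the first picture. The arm partly covered box B in the last top view.
- **Channel and jar:** they look unchanged between the first and last top views.
- **Tape:** it showed a larger difference in the top view because the arm partly covers it there. In the side view it is at the same place as at the start.
- **Force:** every wrist force reading was about 2 N or less. These were taken at the end of each move, so a brief peak in between would not show.

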